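Back out a captive screw and open the filler hatch of a lubrication tank

ROBOT

A 7-joint arm with a two-finger parallel gripper is mounted at the origin on the work surface. World frame = base frame: x ahead of the robot, y to its left, z up, the work surface at z = 0. Lengths are in m, angles in rad, forces in N, time in s.
With the tool pointing down it reaches from about 0.4 to 0.85 m from the base axis. Payload 10.4 kg.
Tool frame: the origin (TCP) lies at the very end of the fingers, on their centre line; the grasp point (between the pads) lies r.tcp_to_grasp behind it (r.tcp_to_grasp is the distance from the TCP to the grasp point, in m); z points along the fingers, y is the line along which they close (so a half turn about z gives the same grasp; the last joint's range is limited). The gripper opens to 87 mm and grips with 3 to 60 N. Pads are 19 mm wide; open, the fingers measure 117 mm over their backs; the gripper's body (75 mm by 190 mm) begins 51 mm behind the grasp point.
Start: joints at [1.1, 0.332, -0.065, 1.46, 0.022, 1.35, -0.088], TCP at [0.271, -0.563, 0.223] pointing down, gripper open.
Joint ranges: [-2.6, 2.6], [-0.5, 2.12], [-1.47, 1.34], [0.16, 2.42], [-1.27, 4.41], [0.06, 2.06], [-2.6, 2.6]. Speed limits (rad/s): [2.22, 2.22, 2.79, 2.79, 3.14, 3.14, 3.14].

INTERFACE

Orientations are given as a unit quaternion [x, y, z, w].
In Python, from bench import monitor, cams, ticket, r gives the robot as it stands.
- The arm moves only by the shell command python3 -m crank 'ROWS' [OPENING] [FORCE]. ROWS is a JSON object whose one key "steps" holds a list of rows, each a list of 2 entries, a list of its own where there are three numbers: the shift along the world's x, y, z in units of 25 mm (1.0 is 25 mm), then the turn, a rotation vector about the world's x, y, z in units of 5 degrees (1.0 is 5 degrees). In form: {"steps": [[[x, y, z], [ax, ay, az]], ...]}. A call has 1 to 10 rows; each row shifts and turns the commanded pose from where the row before left it; what a row does not reach is not made up. A row lasts 1/12 s, in which the tool goes at most 41.7 mm and 7.16 degrees, less where a joint would pass 70% of its speed; a pose out of reach is approached as far as the arm can. A call is refused whole if a number of a shift passes 1 or a number of a turn 1, either way. A call with a gripper value outside its range is refused whole. OPENING is the finger opening in mm, from 0 to 87, set as the call begins (- or left out, the last holds). The fingers move at their own pace and stop on an object; FORCE is the grip in N (left out, the last holds). Time passes only in rows, so rows that do not move let the fingers close. It gives the time, the measured TCP pose, the force, the opening and the grip force at its end, in the units of the state.
- monitor.read_state(): the state, without advancing time (a new reading comes with each control period).
- cams.camera(name): name is "scene" or "top"; returns a dict with "pixels" (400x640x3 uint8, blue, green, red), "z_map" (400x640 float32, m along the optical axis (not along the pixel's ray), 0 where there is no reading), "vfov" (degrees; the focal length in pixels is half the picture's height over the tangent of half this angle, whatever the lens; pixels are square), "cx", "cy" (the principal point, pixels), "T" (4x4, takes a point from camera to world coordinates). Camera axes: x right, y up, looking along -z (the intrinsics and any distortion apply to the point x, -y, -z); pixel columns grow to the right and rows downward; lengths in m; the calibration is good to about 2 mm. A picture is of the moment at which its call begins.
- ticket.close_job(): hands the job in; it is judged then, once.
The state is a dict: "time": time; "joint_positions": joint angles; "joint_vel": joint speeds; "joint_torque": joint torques, N m; "ee_pos": TCP position; "eef_rot": TCP orientation; "ft_force": force on the tool from outside, world axes, zero at the start; "torque": the same for the moment, N m; "width": finger opening in m; "grip_force": force on a finger pad.
Only numpy, scipy, OpenCV 4.12 (cv2) and the standard library are available. Lean on these libraries where they do the work, as an engineer would, in place of code of your own. Each camera call takes 0.05 s, during which the arm holds its last target. There are 200 camera calls.

TASK

Open the filler hatch of the grey lubrication tank. Pull the hatch's spring-loaded captive screw up by its round knob until it gets into its thread, feeling for the thread's entry by turning anticlockwise, back it out to the end of the thread and let go of it so that it stays up by itself; then slide the hatch fully open by its handle. Do not force the screw against its thread or its stop, and leave the other things on the bench and on the tank where they are.

Things in the scene. Friction and masses are not known exactly. Their poses are not given: they have to be found in the camera images.
- tank: grey steel lubrication tank fixed to the table, 150 (x) x 340 (y) x 90 mm high; origin: centre of its underside; z up. On its top an aluminium hatch 112 (x) x 160 (y) x 6 mm, its upper face 98 mm above the table, covers the filler strainer at the -y end and slides along the tank's +y between two low rails.
- hatch (a joint): opening of the hatch in m: 0 shut, grows as the hatch slides along the tank's +y, 0.09 at the stop, fully open. It rubs with 2.5 N and stays where it is left. While the captive screw is down, its tip stands in a hole of the tank and the hatch has only about 2 mm of play.
- handle (a point): middle of the top edge of the hatch's handle, 124 mm above the table: an upright plain aluminium bar 60 mm long along the tank's x, 12 mm thick along the tank's y, standing 26 mm above the hatch, 95 mm to the -y side of the knob; fixed to the hatch; axes as the tank's
- boss_top (a point): centre of the top of the round dark steel boss (42 mm across, 20 mm high) that stands on the hatch and holds the captive screw, 118 mm above the table; fixed to the hatch; axes as the tank's, z up along the screw
- knob_top (a point): centre of the top of the captive screw's fluted round steel knob, 38 mm across and 24 mm high; 26 mm above boss_top while the screw is down. The height of knob_top above boss_top less 26 mm is the lift of the screw. A spring pulls the screw down: 6 N at no lift, 0.4 N more for each mm.
- knob: the captive screw; origin on its axis, at boss_top while down; z up. Under 4 mm lift it turns idly (0.05 Nm). Pulled, it stops hard at 4 mm under the thread, except at two thread entries half a turn apart (each 0.5 rad wide), where it comes up to 12 mm, into the thread. At the start an entry lies 0.2 to 1.2 rad anticlockwise (from above): unseen, only felt.
- nut: threaded insert hidden in the boss; origin at boss_top. In it the screw is backed out anticlockwise: 1.75 rad from mid-entry to a hard stop, level at 10.5 mm lift for 0.5 rad, then rising 3.5 mm per rad, last 0.25 rad level, 2 mm vertical play, 0.1 to 0.15 Nm. At the stop it rests at 13.5 mm lift; let go in the thread, it stays. 15 N on it (0.15 Nm more at the stop) is safe, over 35 N damages it.
- bearing: steel bearing ring, 48 mm across, 15 mm high, lying on the tank's top at its +y end (beyond the hatch's travel); origin: centre of its underside
- tin: grease tin, 80 mm across, 75 mm high, standing close to the tank on its +x side; origin: centre of its underside
- sleeve: dark steel sleeve, 34 mm across, 60 mm high, standing close to the tank on its +x side; origin: centre of its underside
- funnel: orange plastic funnel standing on its 90 mm wide mouth, 100 mm high; origin: centre of its underside
- tap_wrench: dark steel tap wrench lying flat, 200 mm long along its y, 16 mm high; origin: centre of its underside
- hex_key: L-shaped steel hex key lying flat, 110 by 35 mm, 10 mm thick; origin: on the table under its long leg

How it is judged:
By the outcome, as a careful person would: the job done as asked, in the order asked, and still so for the second after the job is handed in, with the robot touching nothing.
It also fails if it takes over 72 s, if anything falls off the work surface, if the arm or the gripper's body presses on something with over 40 N, if the wrist force passes 120 N, or if a joint passes its speed limit or range.

## Working session

There is one attempt and no reset: what is moved stays moved. The work goes in short steps, Python scripts to look and compute and a shell command to move; the robot and the scene stay as the last step left them, time stands still between calls to the robot, and variables do not carry over. Pictures are saved under pics/ and viewed, at most 10 in all, crops included, and the job is handed in when it is done.

```bash
ls; mkdir -p pics
python3 - <<'E'
from bench import monitor,cams,r
import cv2,numpy as np
print(monitor.read_state(), r.tcp_to_grasp)
for n in("scene","top"):
    c=cams.camera(n); cv2.imwrite(f"pics/{n}0.png",c["pixels"]); np.savez(f"{n}0.npz",**c)
    print(n,c["vfov"],c["cx"],c["cy"],c["T"].round(3).tolist(),[k for k in c])
E
```

```text
pics
{'time': 0.0, 'joint_positions': array([ 1.1004051 ,  0.33287901, -0.06468266,  1.46096556,  0.02158982,
        1.34989413, -0.08851597]), 'joint_vel': array([-8.37142604e-04, -1.03045427e-03, -2.15744128e-03,  3.90238409e-04,
        6.65682756e-04, -2.01944075e-04,  2.19016893e-06]), 'joint_torque': array([-3.83101487e-04, -6.23257113e+01,  2.45814660e-02, -3.89891517e+01,
       -6.13051420e-02,  3.99125169e-02,  2.32544498e-04]), 'ee_pos': array([ 0.27042533, -0.56302587,  0.22173786]), 'eef_rot': array([ 9.75041107e-01,  2.22023229e-01, -1.92010993e-04, -6.99673549e-04]), 'ft_force': array([-0.35724018,  0.13058496, -0.15079529]), 'torque': array([-0.02919583, -0.03482732, -0.01400316]), 'grip_force': 0.0, 'width': 0.08731463594648596} 0.0187
scene 46.104957564844355 323.78221057116366 193.99911068221493 [[0.444, -0.765, 0.467, 1.181], [0.896, 0.378, -0.232, -0.288], [0.001, 0.522, 0.853, 1.216], [0.0, 0.0, 0.0, 1.0]] ['pixels', 'z_map', 'vfov', 'cx', 'cy', 'T']
top 49.78325661290591 318.35569946659547 202.42590522428378 [[0.008, 0.993, -0.119, 0.453], [-1.0, 0.008, 0.0, 0.022], [0.001, 0.119, 0.993, 1.303], [0.0, 0.0, 0.0, 1.0]] ['pixels', 'z_map', 'vfov', 'cx', 'cy', 'T']
```

View pics/scene0.png

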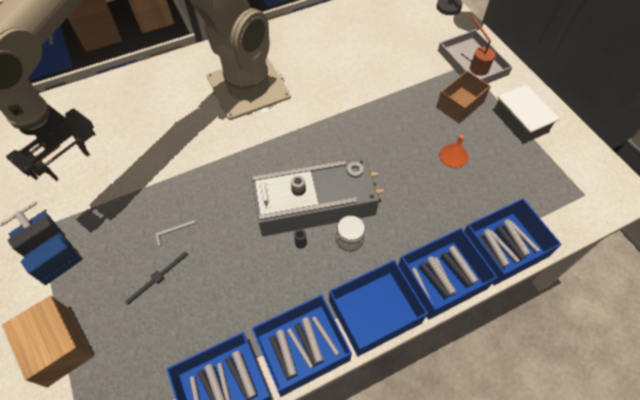

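View pics/top0.png

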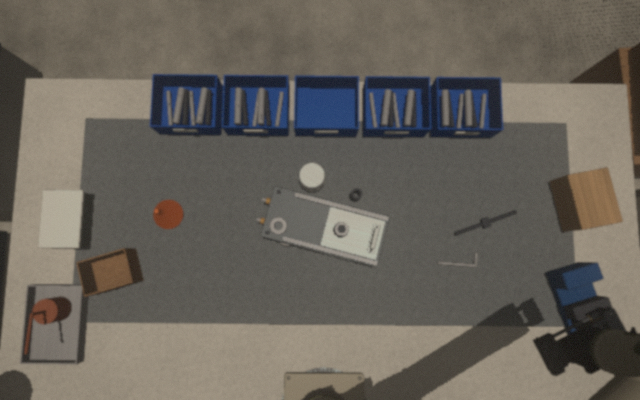

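The scene view shows the tank at (315,195), with the knob at (298,184) and the handle near (266,195). The top view shows the knob at (341,229), the handle at (375,240), the tin at (312,176) and the sleeve at (355,194). Next I'll measure these and enlarge the crops.

```bash
cat > h.py <<'E'
import numpy as np,cv2
def load(n): return dict(np.load(n+".npz"))
def ray(c,u,v):
    f=200/np.tan(np.radians(float(c["vfov"]))/2); T=c["T"]
    d=np.array([(u-c["cx"])/f,-(v-c["cy"])/f,-1.]); return T[:3,3],T[:3,:3]@d
def plane(c,u,v,z):
    o,d=ray(c,u,v); return o+d*(z-o[2])/d[2]
def dep(c,u,v):
    o,d=ray(c,u,v); return o+d*c["z_map"][int(round(v)),int(round(u))]
def two(a,pa,b,pb):
    o1,d1=ray(a,*pa);o2,d2=ray(b,*pb)
    s,t=np.linalg.lstsq(np.c_[d1,-d2],o2-o1,rcond=None)[0]
    p,q=o1+s*d1,o2+t*d2; return (p+q)/2,np.linalg.norm(p-q)
def cloud(c):
    f=200/np.tan(np.radians(float(c["vfov"]))/2);v,u=np.mgrid[:400,:640];z=c["z_map"]
    P=np.stack([(u-c["cx"])/f*z,-(v-c["cy"])/f*z,-z],-1)@c["T"][:3,:3].T+c["T"][:3,3]
    P[z==0]=np.nan; return P
E
python3 - <<'E'
from h import *
s,t=load("scene0"),load("top0")
for c,n,(x0,y0,x1,y1) in((s,"s",(240,145,400,265)),(t,"t",(250,150,400,270))):
    im=c["pixels"][y0:y1,x0:x1]; cv2.imwrite(f"pics/{n}crop.png",cv2.resize(im,None,fx=5,fy=5,interpolation=cv2.INTER_CUBIC))
print("knob",two(t,(341,229),s,(298,182)))
for c,n in((t,"t"),(s,"s")):
    P=cloud(c); z=P[...,2]; near=(abs(P[...,0]-.45)<.25)&(abs(P[...,1])<.25)
    for lo,hi in((.083,.093),(.094,.103),(.118,.13),(.135,.155)):
        m=near&(z>lo)&(z<hi); n_,L,st,ce=cv2.connectedComponentsWithStats(m.astype(np.uint8))
        for i in range(1,n_):
            if st[i,4]>8:
                q=P[L==i]; print(n,lo,hi,st[i,4],ce[i].round(1),np.median(q,0).round(4),(q.max(0)-q.min(0)).round(3))
                if st[i,4]>300: print(cv2.minAreaRect((q[:,:2]*1000).astype(np.float32)))
E
```

```text
knob (array([ 0.52153856, -0.03994803,  0.13218673]), np.float64(0.0008424284840324008))
t 0.083 0.093 2486 [296.6 218. ] [0.557  0.082  0.0888] [0.2   0.226 0.01 ]
((546.0377807617188, 53.32548522949219), (235.72042846679688, 149.96578979492188), 75.62853240966797)
t 0.083 0.093 71 [354.5 206.9] [ 0.5866 -0.0791  0.088 ] [0.045 0.167 0.009]
t 0.083 0.093 129 [381.6 241.3] [ 0.4884 -0.1573  0.0884] [0.12  0.041 0.01 ]
t 0.083 0.093 51 [278.1 225.5] [0.5335 0.1349 0.0885] [0.02  0.02  0.009]
t 0.083 0.093 54 [357.6 261.1] [ 0.4349 -0.0903  0.0878] [0.022 0.079 0.008]
t 0.094 0.103 2553 [347.2 231.7] [ 0.5101 -0.0674  0.0977] [0.2   0.299 0.009]
((524.7797241210938, -24.085800170898438), (275.2819519042969, 143.16787719726562), 75.5238265991211)
t 0.094 0.103 22 [282.1 220.8] [0.5441 0.1213 0.102 ] [0.025 0.028 0.004]
t 0.094 0.103 10 [273.2 226.6] [0.5286 0.1466 0.1015] [0.014 0.006 0.008]
t 0.094 0.103 10 [284.1 228.3] [0.5246 0.1169 0.1012] [0.008 0.011 0.005]
t 0.094 0.103 14 [278.2 231.9] [0.5134 0.1335 0.101 ] [0.011 0.026 0.007]
t 0.118 0.13 93 [374.4 238.3] [ 0.4955 -0.1316  0.
[... 436 characters left out ...]
 0.103 2256 [291.7 192.3] [ 0.5261 -0.0717  0.0994] [0.204 0.296 0.009]
((528.5999755859375, -23.258926391601562), (281.54229736328125, 147.73980712890625), 75.13565063476562)
s 0.094 0.103 13 [354.8 166.1] [0.5226 0.1397 0.0994] [0.014 0.018 0.006]
s 0.094 0.103 9 [332.2 171.7] [0.5121 0.0706 0.0946] [0.015 0.016 0.004]
s 0.094 0.103 42 [353.3 174.2] [0.5497 0.1196 0.0984] [0.031 0.06  0.009]
s 0.094 0.103 19 [370.6 194.4] [0.628  0.1331 0.095 ] [0.019 0.024 0.006]
s 0.118 0.13 82 [263.6 191.1] [ 0.5014 -0.1348  0.125 ] [0.059 0.024 0.011]
s 0.118 0.13 38 [298.3 189.1] [ 0.5384 -0.048   0.1214] [0.023 0.041 0.011]
s 0.135 0.155 150 [297.3 181.2] [ 0.5267 -0.0426  0.1451] [0.04  0.039 0.017]
```

Run:
```python
from h import *
s,t=load("scene0"),load("top0")
C={}
for k,lo,hi in(("knob",.139,.152),("handle",.119,.130)):
    for c,n in((t,"t"),(s,"s")):
        P=cloud(c); m=(P[...,2]>lo)&(P[...,2]<hi)&(abs(P[...,0]-.51)<.06)&(abs(P[...,1]-(-.041 if k=="knob" else -.133))<.04)
        cs=max(cv2.findContours(m.astype(np.uint8),0,2)[0],key=cv2.contourArea)
        M=cv2.moments(cs); C[k,n]=(M["m10"]/M["m00"],M["m01"]/M["m00"]); print(k,n,C[k,n],np.median(P[m],0),cv2.minAreaRect((P[m][:,:2]*1000).astype(np.float32)))
    print(k,two(t,C[k,"t"],s,C[k,"s"]))
```

```text
knob t (341.479250334672, 228.8821954484605) [ 0.52074683 -0.03980359  0.14324009] ((522.1783447265625, -41.147918701171875), (35.22393035888672, 35.284515380859375), 89.84114837646484)
knob s (297.0742296918767, 180.79271708683473) [ 0.52498889 -0.04265899  0.14530751] ((524.4464721679688, -42.25014114379883), (37.21962356567383, 36.44191360473633), 36.820220947265625)
knob (array([ 0.52121612, -0.04150358,  0.13891902]), np.float64(0.0005010732076667237))
handle t (374.37692307692305, 238.52564102564102) [ 0.49550272 -0.13346038  0.12211133] ((498.11578369140625, -132.7373809814453), (11.990374565124512, 57.88411331176758), 75.31549072265625)
handle s (263.4850948509485, 190.92953929539294) [ 0.50124125 -0.13477097  0.12504987] ((501.0489501953125, -134.33334350585938), (11.693439483642578, 58.54914855957031), 75.60147857666016)
handle (array([ 0.49678743, -0.13311359,  0.11652491]), np.float64(0.0005686204195035328))
```

View pics/tcrop.png

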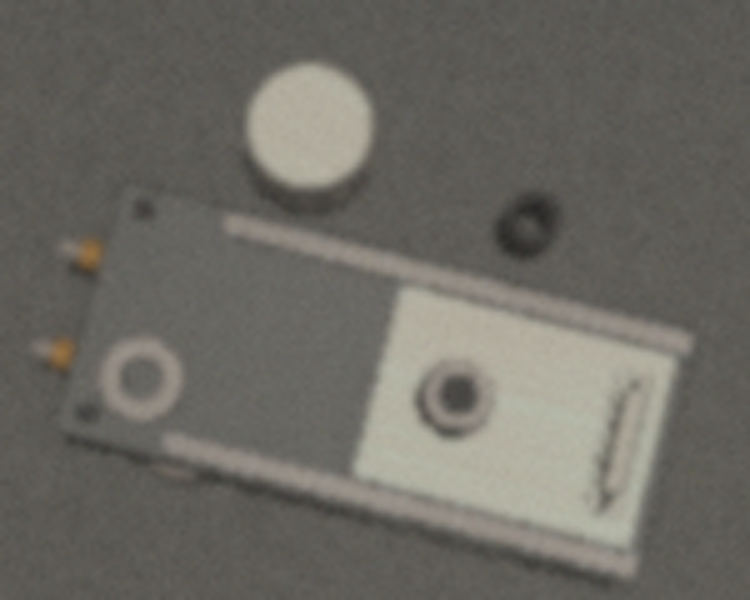

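```bash
python3 -m crank '{"steps": [[[0.5,1,0],[0,0,-1]],[[0.5,1,0],[0,0,-1]],[[0.5,1,0],[0,0,-1]],[[0.5,1,0],[0,0,-1]],[[0.5,1,0],[0,0,-1]],[[0.5,1,0],[0,0,-1]],[[0.5,1,0],[0,0,-1]],[[0.5,1,0],[0,0,-1]],[[0.5,1,0],[0,0,-1]],[[0.5,1,0],[0,0,-1]]]}' 87 40; python3 -m crank '{"steps": [[[0.5,1,0],[0,0,0]],[[0.5,1,0],[0,0,0]],[[0.5,1,0],[0,0,0]],[[0.5,1,0],[0,0,0]],[[0.5,1,0],[0,0,0]],[[0.5,1,0],[0,0,0]],[[0.5,0.5,0],[0,0,0]],[[0.2,0.5,0],[0,0,0]],[[0,0,0],[0,0,0]],[[0,0,0],[0,0,0]]]}'
```

```text
time: 0.93
ee_pos: [0.3958, -0.312, 0.2223]
eef_rot: [0.977, -0.213, -0.0, 0.0]
ft_force: [0.1, -0.3, 0.4]
width: 0.0868
grip_force: 0.0
time: 1.77
ee_pos: [0.488, -0.1382, 0.2223]
eef_rot: [0.978, -0.21, -0.0, 0.0]
ft_force: [-0.0, -0.6, 0.3]
width: 0.0873
grip_force: 0.0
```

The top crop shows the knob at crop pixel (458,392), which is about (341.6,228.4) in the full image, and the handle bar at (622,440). Two-view and depth measurements put the knob near (0.522,-0.0415) with its top at about 0.143. The knob-to-handle distance of 95 mm matches the task text.

```bash
python3 -m crank '{"steps": [[[0.35,1,0],[0,0,0]],[[0.35,1,0],[0,0,0]],[[0.35,1,0],[0,0,0]],[[0.32,0.87,0],[0,0,0]],[[0,0,-0.8],[0,0,0]],[[0,0,-0.8],[0,0,0]],[[0,0,-0.8],[0,0,0]],[[0,0,0],[0,0,0]]]}';  python3 -m crank '{"steps": [[[0,0,-0.5],[0,0,0]],[[0,0,-0.4],[0,0,0]],[[0,0,-0.3],[0,0,0]],[[0,0,-0.25],[0,0,0]],[[0,0,0],[0,0,0]],[[0,0,0],[0,0,0]]]}'
```

```text
time: 2.43
ee_pos: [0.5199, -0.0432, 0.1588]
eef_rot: [0.977, -0.212, -0.003, 0.001]
ft_force: [-0.5, 0.5, -1.1]
width: 0.0867
grip_force: 0.0
time: 2.93
ee_pos: [0.5224, -0.0418, 0.1265]
eef_rot: [0.978, -0.211, -0.0, 0.0]
ft_force: [-0.1, 0.1, 0.0]
width: 0.0871
grip_force: 0.0
```

Run:
```python
from bench import monitor,cams
import cv2,numpy as np
s=monitor.read_state(); print(s["joint_positions"].round(3),s["ft_force"].round(2),s["ee_pos"].round(4))
c=cams.camera("scene")["pixels"][130:250,240:400]; t=cams.camera("top")["pixels"][170:290,260:420]
cv2.imwrite("pics/g1.png",np.hstack([cv2.resize(i,(400,300),interpolation=2) for i in(c,t)]))
```

```text
[ 0.398  0.223 -0.452  1.826  0.108  1.117 -2.088] [-0.1   0.14  0.04] [ 0.5224 -0.0418  0.1265]
```

View pics/g1.png

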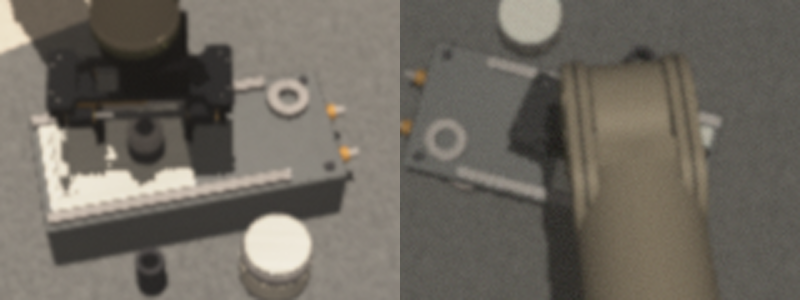

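The view shows the knob centred between the open fingers, at (148,140) in the left half, and nothing is being touched. Next I'll go down 3 mm and close gently.

```bash
python3 -m crank '{"steps": [[[0,0,-0.12],[0,0,0]],[[0,0,0],[0,0,0]],[[0,0,0],[0,0,0]],[[0,0,0],[0,0,0]],[[0,0,0],[0,0,0]],[[0,0,0],[0,0,0]]]}' 30 10; python3 -m crank '{"steps": [[[0,0,0],[0,0,0]],[[0,0,0],[0,0,0]],[[0,0,0],[0,0,0]]]}' 30 10
```

```text
time: 3.53
ee_pos: [0.5225, -0.0416, 0.1234]
eef_rot: [0.978, -0.211, 0.0, 0.0]
ft_force: [-0.6, -0.5, 0.3]
width: 0.0549
grip_force: 0.0
time: 3.78
ee_pos: [0.5225, -0.0414, 0.1234]
eef_rot: [0.978, -0.211, 0.0, -0.0]
ft_force: [0.2, -0.1, -0.4]
width: 0.0377
grip_force: 10.0
```

```bash
python3 -m crank '{"steps": [[[0,0,0],[0,0,0]],[[0,0,0],[0,0,0]],[[0,0,0],[0,0,0]]]}' 30 40; python3 -m crank '{"steps": [[[0,0,0.04],[0,0,0]],[[0,0,0.04],[0,0,0]],[[0,0,0.04],[0,0,0]],[[0,0,0],[0,0,0]],[[0,0,0],[0,0,0]],[[0,0,0],[0,0,0]]]}'
```

```text
time: 4.03
ee_pos: [0.5225, -0.0415, 0.1234]
eef_rot: [0.978, -0.211, 0.0, -0.0]
ft_force: [0.5, 0.2, 0.4]
width: 0.0371
grip_force: 40.0
time: 4.53
ee_pos: [0.5224, -0.0415, 0.1262]
eef_rot: [0.978, -0.211, -0.0, -0.0]
ft_force: [4.9, 1.8, -7.6]
width: 0.0373
grip_force: 40.0
```

```bash
python3 -m crank '{"steps": [[[0,0,0.04],[0,0,0]],[[0,0,0],[0,0,0]],[[0,0,0],[0,0,0]],[[0,0,0],[0,0,0]]]}';python3 -m crank '{"steps": [[[0,0,0.02],[0,0,0]],[[0,0,0],[0,0,0]],[[0,0,0],[0,0,0]],[[0,0,0],[0,0,0]]]}'; python3 -c "
from bench import monitor;s=monitor.read_state();print(s['torque'],s['ee_pos'])"
```

```text
time: 4.87
ee_pos: [0.5224, -0.0415, 0.1272]
eef_rot: [0.978, -0.211, -0.0, -0.0]
ft_force: [5.2, 3.1, -9.1]
width: 0.037
grip_force: 40.0
time: 5.2
ee_pos: [0.5224, -0.0415, 0.1276]
eef_rot: [0.978, -0.211, -0.0, -0.0]
ft_force: [5.8, 2.4, -9.0]
width: 0.0372
grip_force: 40.0
[ 0.6349381  -1.07064549 -0.0277276 ] [ 0.52237234 -0.04147553  0.12763708]
```

```bash
python3 -m crank '{"steps": [[[0.02,0.008,0],[0,0,0]],[[0,0,0],[0,0,0]],[[0,0,0],[0,0,0]],[[0,0,0],[0,0,0]]]}';python3 -m crank '{"steps": [[[0,0,0.02],[0,0,0]],[[0,0,0],[0,0,0]],[[0,0,0],[0,0,0]],[[0,0,0],[0,0,0]]]}'
```

```text
time: 5.53
ee_pos: [0.5224, -0.0415, 0.1276]
eef_rot: [0.978, -0.211, -0.0, 0.0]
ft_force: [2.2, 2.4, -8.3]
width: 0.0374
grip_force: 40.0
time: 5.87
ee_pos: [0.5224, -0.0414, 0.1278]
eef_rot: [0.978, -0.211, -0.001, 0.0]
ft_force: [2.9, 2.5, -15.0]
width: 0.0372
grip_force: 40.0
```

```bash
for i in 1; do python3 -m crank '{"steps": [[[0,0,0],[0,0,0.6]],[[0,0,0],[0,0,0.6]],[[0,0,0],[0,0,0.6]],[[0,0,0],[0,0,0]],[[0,0,0],[0,0,0]]]}'; python3 -m crank '{"steps": [[[0,0,0],[0,0,0.6]],[[0,0,0],[0,0,0.6]],[[0,0,0],[0,0,0]],[[0,0,0],[0,0,0]]]}';  done;  python3 -c "
from bench import monitor;s=monitor.read_state();print(s['torque'],s['ee_pos'])"
```

```text
time: 6.28
ee_pos: [0.5224, -0.0416, 0.1279]
eef_rot: [0.991, -0.134, -0.001, 0.0]
ft_force: [2.0, 0.9, -16.1]
width: 0.0372
grip_force: 40.0
time: 6.62
ee_pos: [0.5224, -0.0418, 0.1279]
eef_rot: [0.997, -0.083, -0.001, 0.0]
ft_force: [0.7, 0.3, -17.8]
width: 0.0373
grip_force: 40.0
[ 0.01563742 -0.20785967  0.09769461] [ 0.52237166 -0.04178395  0.12788551]
```

```bash
python3 -m crank '{"steps": [[[0,0,0],[0,0,0.6]],[[0,0,0],[0,0,0.6]],[[0,0,0],[0,0,0]],[[0,0,0],[0,0,0]]]}'; python3 -m crank '{"steps": [[[0,0,0],[0,0,0.6]],[[0,0,0],[0,0,0.6]],[[0,0,0],[0,0,0]],[[0,0,0],[0,0,0]]]}'
```

```text
time: 6.95
ee_pos: [0.5224, -0.0419, 0.1279]
eef_rot: [1.0, -0.031, -0.001, 0.0]
ft_force: [0.8, -1.3, -18.2]
width: 0.037
grip_force: 40.0
time: 7.28
ee_pos: [0.5224, -0.042, 0.1281]
eef_rot: [1.0, 0.021, -0.0, 0.0]
ft_force: [0.3, -2.5, -18.6]
width: 0.0376
grip_force: 40.0
```

```bash
python3 -m crank '{"steps": [[[0,0,0],[0,0,0.6]],[[0,0,0],[0,0,0.6]],[[0,0,0],[0,0,0]],[[0,0,0],[0,0,0]]]}'; python3 -m crank '{"steps": [[[0,0,0],[0,0,0.6]],[[0,0,0],[0,0,0.6]],[[0,0,0],[0,0,0]],[[0,0,0],[0,0,0]]]}'
```

```text
time: 7.62
ee_pos: [0.5227, -0.0416, 0.1285]
eef_rot: [0.997, 0.074, -0.0, 0.0]
ft_force: [-3.5, -1.5, -12.3]
width: 0.0372
grip_force: 40.0
time: 7.95
ee_pos: [0.5228, -0.0414, 0.1287]
eef_rot: [0.992, 0.126, -0.0, 0.0]
ft_force: [-4.6, -1.5, -8.0]
width: 0.0371
grip_force: 40.0
```

```bash
python3 -m crank '{"steps": [[[-0.012,0,0.02],[0,0,0.6]],[[0,0,0.02],[0,0,0]],[[0,0,0.02],[0,0,0]],[[0,0,0],[0,0,0]],[[0,0,0],[0,0,0]],[[0,0,0],[0,0,0]]]}'; python3 -m crank '{"steps": [[[0,0,0.04],[0,0,0]],[[0,0,0.04],[0,0,0]],[[0,0,0],[0,0,0]],[[0,0,0],[0,0,0]],[[0,0,0],[0,0,0]]]}'
```

```text
time: 8.45
ee_pos: [0.5228, -0.0414, 0.1299]
eef_rot: [0.988, 0.153, 0.0, 0.0]
ft_force: [-2.4, -1.5, -9.2]
width: 0.0372
grip_force: 40.0
time: 8.87
ee_pos: [0.5228, -0.0414, 0.1319]
eef_rot: [0.988, 0.153, 0.0, 0.0]
ft_force: [-0.8, -1.8, -9.7]
width: 0.0374
grip_force: 40.0
```

```bash
python3 -m crank '{"steps": [[[0,0,0.04],[0,0,0]],[[0,0,0.04],[0,0,0]],[[0,0,0],[0,0,0]],[[0,0,0],[0,0,0]],[[0,0,0],[0,0,0]]]}'; python3 -m crank '{"steps": [[[0,0,0],[0,0,0.5]],[[0,0,0],[0,0,0.5]],[[0,0,0],[0,0,0]],[[0,0,0],[0,0,0]]]}';  python3 -c "
from bench import monitor;s=monitor.read_state();print(s['torque'],s['ee_pos'])"
```

```text
time: 9.28
ee_pos: [0.5227, -0.0415, 0.1339]
eef_rot: [0.988, 0.153, 0.0, 0.0]
ft_force: [0.2, -2.0, -9.8]
width: 0.0371
grip_force: 40.0
time: 9.62
ee_pos: [0.5227, -0.0415, 0.1339]
eef_rot: [0.981, 0.196, 0.0, 0.0]
ft_force: [0.9, -2.9, -11.0]
width: 0.037
grip_force: 40.0
[-0.54993107 -0.2025351   0.04097457] [ 0.52274989 -0.04153279  0.13389693]
```

```bash
python3 -m crank '{"steps": [[[0,0,0],[0,0,0.6]],[[0,0,0],[0,0,0.6]],[[0,0,0],[0,0,0.6]],[[0,0,0],[0,0,0]],[[0,0,0],[0,0,0]]]}'; python3 -c "
from bench import monitor;s=monitor.read_state();print(s['torque'],s['ee_pos'])";  python3 -m crank '{"steps": [[[0,0,0],[0,0,0.6]],[[0,0,0],[0,0,0.6]],[[0,0,0],[0,0,0.6]],[[0,0,0],[0,0,0]],[[0,0,0],[0,0,0]]]}';  python3 -c "
from bench import monitor;s=monitor.read_state();print(s['torque'],s['ee_pos'])"
```

```text
time: 10.03
ee_pos: [0.5229, -0.0416, 0.1339]
eef_rot: [0.962, 0.271, 0.0, 0.0]
ft_force: [2.1, -3.5, -11.2]
width: 0.0373
grip_force: 40.0
[-0.78358981 -0.39865344  0.05152117] [ 0.52285776 -0.04164676  0.13393797]
time: 10.45
ee_pos: [0.523, -0.0416, 0.134]
eef_rot: [0.938, 0.346, 0.0, 0.0]
ft_force: [3.0, -3.7, -11.0]
width: 0.0373
grip_force: 40.0
[-0.81440809 -0.81417996  0.05107695] [ 0.52300397 -0.04159506  0.13403122]
```

```bash
python3 -m crank '{"steps": [[[0.012,-0.012,0],[0,0,0.6]],[[0,0,0],[0,0,0.6]],[[0,0,0.008],[0,0,0.6]],[[0,0,0],[0,0,0]],[[0,0,0],[0,0,0]]]}'; python3 -c "
from bench import monitor;s=monitor.read_state();print(s['torque'],s['ee_pos'])";  python3 -m crank '{"steps": [[[0,0,0.008],[0,0,0.6]],[[0,0,0.008],[0,0,0.6]],[[0,0,0.008],[0,0,0.6]],[[0,0,0],[0,0,0]],[[0,0,0],[0,0,0]]]}';  python3 -c "
from bench import monitor;s=monitor.read_state();print(s['torque'],s['ee_pos'])"
```

```text
time: 10.87
ee_pos: [0.5232, -0.0417, 0.1342]
eef_rot: [0.908, 0.418, 0.0, 0.0]
ft_force: [3.7, -3.3, -11.0]
width: 0.0372
grip_force: 40.0
[-0.74789907 -0.91746115 -0.01010109] [ 0.52318529 -0.04173984  0.13418034]
time: 11.28
ee_pos: [0.5234, -0.0419, 0.1348]
eef_rot: [0.873, 0.488, 0.0, 0.0]
ft_force: [3.9, -2.7, -12.1]
width: 0.0373
grip_force: 40.0
[-0.79980681 -1.07039969 -0.00453356] [ 0.52335601 -0.04188572  0.13484453]
```

Run:
```python
from bench import cams
import cv2,numpy as np
c=cams.camera("scene")["pixels"][140:230,240:360]
cv2.imwrite("pics/g2.png",cv2.resize(c,(800,600),interpolation=2))
```

```text
(no output)
```

View pics/g2.png

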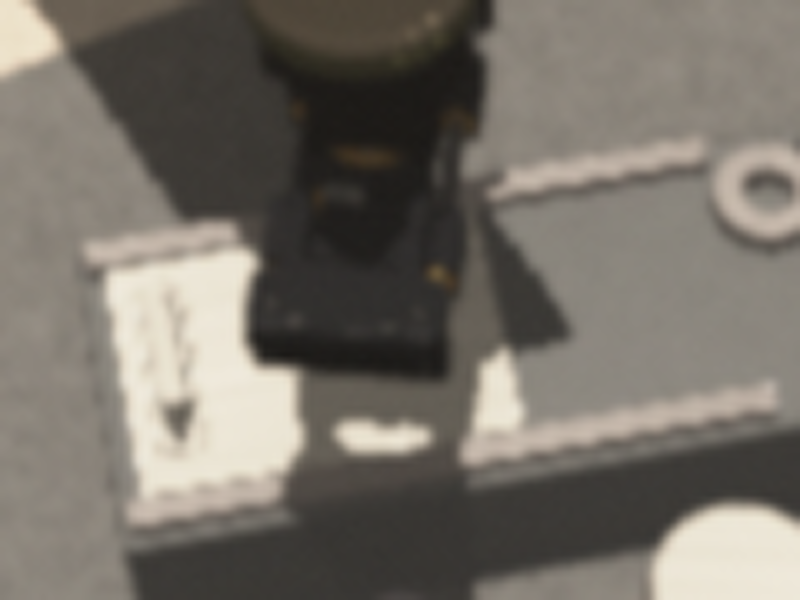

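The hatch and handle haven't moved, and the fingers are closed on the knob at about (350,330). I'll keep backing it out and read the torque while it moves.

```bash
q='from bench import monitor;s=monitor.read_state();print(s["torque"],s["ee_pos"])'; python3 -m crank '{"steps": [[[0,0,0],[0,0,0.6]],[[0,0,0.008],[0,0,0.6]],[[0,0,0.008],[0,0,0.6]]]}'; python3 -c "$q";  python3 -m crank '{"steps": [[[0,0,0.008],[0,0,0.6]],[[0,0,0.008],[0,0,0.6]],[[0,0,0.008],[0,0,0.6]],[[0,0,0],[0,0,0]],[[0,0,0],[0,0,0]]]}';  python3 -c "$q"
```

```text
time: 11.58
ee_pos: [0.5235, -0.042, 0.1353]
eef_rot: [0.831, 0.556, 0.001, 0.001]
ft_force: [4.9, -4.1, -11.9]
width: 0.0368
grip_force: 40.0
[-0.8847992  -1.25795525 -0.12826146] [ 0.523529   -0.0419578   0.13531165]
time: 12.0
ee_pos: [0.5237, -0.042, 0.136]
eef_rot: [0.785, 0.619, 0.001, 0.001]
ft_force: [6.2, -4.2, -12.0]
width: 0.0374
grip_force: 40.0
[-9.16913023e-01 -1.46439674e+00 -1.69075411e-04] [ 0.52371559 -0.04201736  0.13598085]
```

```bash
q='from bench import monitor;s=monitor.read_state();print(s["torque"],s["ee_pos"])'; python3 -m crank '{"steps": [[[0.02,-0.012,0],[0,0,0.6]],[[0,0,0.008],[0,0,0.6]],[[0,0,0.008],[0,0,0.6]]]}'; python3 -c "$q";  python3 -m crank '{"steps": [[[0,0,0.008],[0,0,0.6]],[[0,0,0.008],[0,0,0.6]],[[0,0,0.008],[0,0,0.6]]]}';  python3 -c "$q"
```

```text
time: 12.25
ee_pos: [0.524, -0.0421, 0.1362]
eef_rot: [0.734, 0.679, 0.001, 0.0]
ft_force: [6.0, -3.2, -12.1]
width: 0.0372
grip_force: 40.0
[-0.73511053 -1.30935111 -0.0739143 ] [ 0.52396202 -0.04206392  0.136224  ]
time: 12.5
ee_pos: [0.5242, -0.0421, 0.1369]
eef_rot: [0.678, 0.735, 0.001, 0.001]
ft_force: [5.8, -3.1, -12.6]
width: 0.0372
grip_force: 40.0
[-0.68945413 -1.51703202 -0.12268678] [ 0.52417548 -0.04207812  0.13693074]
```

```bash
q='from bench import monitor;s=monitor.read_state();print(s["torque"],s["ee_pos"])'; python3 -m crank '{"steps": [[[0.012,-0.012,0],[0,0,0.6]],[[0,0,0.008],[0,0,0.6]],[[0,0,0.008],[0,0,0.6]]]}'; python3 -c "$q";  python3 -m crank '{"steps": [[[0,0,0],[0,0,0.6]],[[0,0,0],[0,0,0.6]]]}';  python3 -c "$q"
```

```text
time: 12.75
ee_pos: [0.5244, -0.042, 0.1373]
eef_rot: [0.618, 0.786, 0.001, 0.001]
ft_force: [5.9, -1.7, -12.8]
width: 0.0377
grip_force: 40.0
[-0.40621227 -1.4542613  -0.10172109] [ 0.52438849 -0.0420211   0.13727182]
time: 12.92
ee_pos: [0.5245, -0.042, 0.1373]
eef_rot: [0.576, 0.817, 0.001, 0.001]
ft_force: [5.4, -1.4, -12.7]
width: 0.0368
grip_force: 40.0
[-0.29597871 -1.56373345 -0.04340291] [ 0.52448793 -0.04195549  0.13732607]
```

```bash
q='from bench import monitor;s=monitor.read_state();print(s["torque"],s["eef_rot"])'; for i in 1; do python3 -m crank '{"steps": [[[0,0,0],[0,0,0.6]]]}' |grep ft; python3 -c "$q";  python3 -m crank '{"steps": [[[0,0,0],[0,0,0.6]]]}'|grep ft;  python3 -c "$q"; python3 -m crank '{"steps": [[[0,0,0],[0,0,0.4]]]}'|grep ft;  python3 -c "$q"; done
```

```text
ft_force: [7.5, -1.1, -12.6]
[-0.34573809 -1.58830042 -0.06451661] [5.54686055e-01 8.32058974e-01 8.58050783e-04 7.12132124e-04]
ft_force: [6.4, -1.8, -11.7]
[-0.30731088 -1.66400823 -0.11329981] [5.32732803e-01 8.46282640e-01 8.90377421e-04 8.12561705e-04]
ft_force: [5.9, -0.2, -11.3]
[-0.29176431 -1.62468739 -0.1278816 ] [0.51775198 0.85552982 0.00092369 0.00087263]
```

```bash
q='from bench import monitor;s=monitor.read_state();print(s["torque"],s["eef_rot"])'; python3 -m crank '{"steps": [[[0,0,0],[0,0,0.4]]]}' |grep ft; python3 -c "$q";  python3 -m crank '{"steps": [[[0,0,0],[0,0,0.4]]]}'|grep ft;  python3 -c "$q"
```

```text
ft_force: [6.5, -2.0, -12.0]
[-0.26845325 -1.63329566 -0.05915263] [0.50320614 0.86416543 0.000938   0.00089571]
ft_force: [6.8, 0.1, -12.3]
[-0.23080183 -1.67044012 -0.0524094 ] [0.48806863 0.87280423 0.00095708 0.00093941]
```

```bash
q='from bench import monitor;s=monitor.read_state();print(s["torque"],s["eef_rot"])'; python3 -m crank '{"steps": [[[0,0,0],[0,0,0.4]]]}' |grep ft; python3 -c "$q";  python3 -m crank '{"steps": [[[0,0,0],[0,0,0.4]]]}'|grep ft;  python3 -c "$q"
```

```text
ft_force: [7.1, -0.7, -11.7]
[-0.20296545 -1.80856516 -0.07887126] [0.47278903 0.88117454 0.00097281 0.00100601]
ft_force: [7.3, -1.0, -11.4]
[-0.14934508 -1.8111737  -0.02593645] [0.45729759 0.88931258 0.00097697 0.00104162]
```

```bash
q='from bench import monitor;s=monitor.read_state();print(s["torque"],s["eef_rot"])'; python3 -m crank '{"steps": [[[0.02,0,0],[0,0,0.4]]]}' |grep ft; python3 -c "$q";  python3 -m crank '{"steps": [[[0,0,0],[0,0,0.4]]]}'|grep ft;  python3 -c "$q"; python3 -m crank '{"steps": [[[0,0,0],[0,0,0]]]}'|grep ft;  python3 -c "$q"
```

```text
ft_force: [3.4, -0.3, -10.1]
[-0.15977184 -1.02416866 -0.04791025] [4.41676676e-01 8.97173697e-01 7.63161469e-04 6.99170335e-04]
ft_force: [4.6, -0.3, -10.9]
[-0.14484459 -1.31352835 -0.03704172] [4.25948725e-01 9.04746769e-01 7.56560474e-04 6.28075867e-04]
ft_force: [5.2, -0.3, -11.1]
[-0.13496814 -1.26647675  0.08233713] [4.25677414e-01 9.04874412e-01 7.85785221e-04 6.49057242e-04]
```

```bash
q='from bench import monitor;s=monitor.read_state();print(s["torque"],s["eef_rot"],s["ee_pos"])'; python3 -m crank '{"steps": [[[0,0,0],[0,0,0]],[[0,0,0],[0,0,0]]]}' - 15; python3 -c "$q";  python3 -m crank '{"steps": [[[0,0,0],[0,0,0.3]],[[0,0,0],[0,0,0.3]]]}'|grep ft;  python3 -c "$q"; python3 -m crank '{"steps": [[[0,0,0],[0,0,0.3]]]}'|grep ft;  python3 -c "$q"
```

```text
time: 13.92
ee_pos: [0.5248, -0.0418, 0.1375]
eef_rot: [0.426, 0.905, 0.001, 0.001]
ft_force: [4.9, 0.1, -8.7]
width: 0.0374
grip_force: 15.0
[ 0.01766361 -1.21440668 -0.04015221] [4.26199422e-01 9.04628848e-01 6.16819617e-04 5.65326789e-04] [ 0.5248255  -0.04176248  0.13749932]
ft_force: [5.7, 0.4, -9.9]
[ 0.12847197 -1.34598245 -0.13286992] [4.01599836e-01 9.15814806e-01 6.37418397e-04 6.38354907e-04] [ 0.52487981 -0.04170795  0.13751843]
ft_force: [5.6, 1.2, -9.3]
[ 0.12636231 -1.35357006 -0.26852036] [3.89537081e-01 9.21010315e-01 6.56786187e-04 6.56478574e-04] [ 0.5248853  -0.04169404  0.13750493]
```

```bash
q='from bench import monitor;s=monitor.read_state();print(s["torque"],s["eef_rot"],s["ee_pos"])'; python3 -m crank '{"steps": [[[0,0,0],[0,0,0]]]}'|grep ft; python3 -c "$q";  python3 -m crank '{"steps": [[[0,0,0],[0,0,0.1]]]}'|grep ft;  python3 -c "$q"
```

```text
ft_force: [6.3, 0.6, -8.9]
[ 0.09115176 -1.28955945 -0.16904344] [3.89429770e-01 9.21055707e-01 6.90117577e-04 6.01793005e-04] [ 0.52486676 -0.04171926  0.13748906]
ft_force: [5.8, 0.5, -9.8]
[ 0.11309451 -1.33260435 -0.27274657] [3.86142811e-01 9.22438529e-01 7.01369968e-04 6.31014573e-04] [ 0.52490056 -0.04169276  0.13750348]
```

```bash
python3 -m crank '{"steps": [[[0,0,-0.02],[0,0,0]],[[0,0,0],[0,0,0]],[[0,0,0],[0,0,0]]]}'; python3 -m crank '{"steps": [[[0,0,0],[0,0,0]],[[0,0,0],[0,0,0]],[[0,0,0],[0,0,0]],[[0,0,0],[0,0,0]],[[0,0,0],[0,0,0]]]}' 70; python3 -m crank '{"steps": [[[0,0,0.5],[0,0,0]],[[0,0,1],[0,0,0]],[[0,0,1],[0,0,0]],[[-0.5,-1,1],[0,0,0]],[[-0.5,-1,0],[0,0,0]],[[-0.5,-1,0],[0,0,0]],[[-0.5,-1,0],[0,0,0]],[[0,-1,0],[0,0,0]],[[0,-1,0],[0,0,0]],[[0,0,0],[0,0,0]]]}'
python3 - <<'E'
from h import *
from bench import cams,monitor
print(monitor.read_state()["joint_positions"].round(2))
o=[]
for n in("scene","top"):
    c=cams.camera(n); np.savez(n+"1.npz",**c); P=cloud(c)
    for k,lo,hi,yc in(("knob",.135,.170,-.041),("handle",.119,.130,-.133)):
        m=(P[...,2]>lo)&(P[...,2]<hi)&(abs(P[...,0]-.51)<.06)&(abs(P[...,1]-yc)<.04)
        print(n,k,m.sum(),np.median(P[m],0).round(4),P[m][:,2].max())
    y,x=(140,240) if n=="scene" else (190,300)
    o.append(cv2.resize(c["pixels"][y:y+90,x:x+120],(400,300),interpolation=2))
cv2.imwrite("pics/g3.png",np.hstack(o))
E
```

```text
time: 14.58
ee_pos: [0.5249, -0.0417, 0.1373]
eef_rot: [0.386, 0.923, 0.001, 0.001]
ft_force: [4.1, 2.8, -0.9]
width: 0.0378
grip_force: 15.0
time: 15.0
ee_pos: [0.524, -0.0424, 0.1365]
eef_rot: [0.386, 0.923, -0.0, -0.0]
ft_force: [0.6, 0.4, -0.5]
width: 0.0629
grip_force: 0.0
time: 15.83
ee_pos: [0.4731, -0.1978, 0.2247]
eef_rot: [0.388, 0.921, -0.001, 0.0]
ft_force: [-0.2, -0.1, 0.2]
width: 0.0695
grip_force: 0.0
[ 0.95  0.14 -0.69  1.72  0.09  1.31  1.01]
scene knob 188 [ 0.529  -0.0432  0.1578] 0.16412749255904147
scene handle 81 [ 0.503  -0.1333  0.1246] 0.12923922343307814
top knob 166 [ 0.5216 -0.039   0.1564] 0.1615090588901329
top handle 67 [ 0.4899 -0.1305  0.1231] 0.12756009204592056
```

View pics/g3.png

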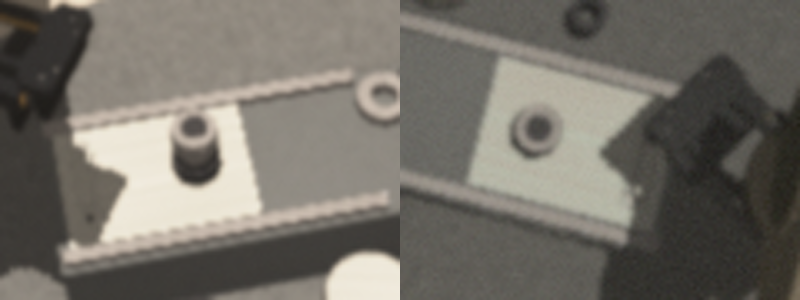

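The view shows the knob standing up by itself at (193,140) in the left half and (537,130) in the right half. Its top is about 13.4 mm higher than before, so the lift is right. Next is the handle.

```bash
python3 -m crank '{"steps": [[[0.2,0.5,0],[0,0,0.9]],[[0.2,0.5,0],[0,0,0.9]],[[0.2,0.5,0],[0,0,0.9]],[[0.2,0.5,0],[0,0,0.9]],[[0.2,0.5,0],[0,0,0.9]],[[0,0.1,0],[0,0,0.9]],[[0,0,-0.5],[0,0,0.8]],[[0,0,-0.7],[0,0,0]],[[0,0,-0.7],[0,0,0]],[[0,0,-0.7],[0,0,0]]]}' 44 20;  python3 -m crank '{"steps": [[[0,0,0],[0,0,0]],[[0,0,0],[0,0,0]],[[0,0,0],[0,0,0]]]}'
```

```text
time: 16.77
ee_pos: [0.4994, -0.1257, 0.159]
eef_rot: [0.124, 0.992, 0.0, 0.0]
ft_force: [-0.6, -0.3, -0.7]
width: 0.044
grip_force: 0.0
time: 17.02
ee_pos: [0.4998, -0.1266, 0.1604]
eef_rot: [0.124, 0.992, 0.0, 0.001]
ft_force: [-0.2, -0.3, 0.5]
width: 0.0444
grip_force: 0.0
```

```bash
python3 -m crank '{"steps": [[[-0.05,-0.26,0],[0,0,0]],[[0,0,-0.5],[0,0,0]],[[0,0,-0.5],[0,0,0]],[[0,0,-0.5],[0,0,0]],[[0,0,-0.4],[0,0,0]],[[0,0,-0.3],[0,0,0]],[[0,0,0],[0,0,0]],[[0,0,0],[0,0,0]]]}'; python3 -m crank '{"steps": [[[0,0,0],[0,0,0]],[[0,0,0],[0,0,0]],[[0,0,0],[0,0,0]],[[0,0,0],[0,0,0]],[[0,0,0],[0,0,0]],[[0,0,0],[0,0,0]],[[0,0,0],[0,0,0]]]}' 5 10
```

```text
time: 17.68
ee_pos: [0.4977, -0.1335, 0.1036]
eef_rot: [0.125, 0.992, 0.0, -0.0]
ft_force: [0.3, 0.4, -0.1]
width: 0.0439
grip_force: 0.0
time: 18.27
ee_pos: [0.4982, -0.1335, 0.1042]
eef_rot: [0.125, 0.992, 0.0, 0.0]
ft_force: [0.3, 2.3, 0.8]
width: 0.0119
grip_force: 10.0
```

The handle is gripped at 11.9 mm wide. Sliding now.

```bash
python3 -m crank '{"steps": [[[0.02,0.1,0],[0,0,0]],[[0.05,0.2,0],[0,0,0]],[[0.05,0.2,0],[0,0,0]],[[0,0,0],[0,0,0]]]}' - 25;  python3 -m crank '{"steps": [[[0.075,0.29,0],[0,0,0]],[[0.075,0.29,0],[0,0,0]],[[0.075,0.29,0],[0,0,0]],[[0.075,0.29,0],[0,0,0]],[[0.075,0.29,0],[0,0,0]],[[0.075,0.29,0],[0,0,0]],[[0.075,0.29,0],[0,0,0]],[[0.075,0.29,0],[0,0,0]],[[0,0,0],[0,0,0]],[[0,0,0],[0,0,0]]]}'
```

```text
time: 18.6
ee_pos: [0.5015, -0.1202, 0.1042]
eef_rot: [0.124, 0.992, 0.0, 0.0]
ft_force: [1.1, 0.7, 2.3]
width: 0.0115
grip_force: 25.0
time: 19.43
ee_pos: [0.5165, -0.0616, 0.1042]
eef_rot: [0.124, 0.992, 0.001, 0.0]
ft_force: [3.3, 1.8, 3.1]
width: 0.0117
grip_force: 25.0
```

```bash
python3 -m crank '{"steps": [[[0.05,0.2,0],[0,0,0]],[[0.05,0.2,0],[0,0,0]],[[0.025,0.1,0],[0,0,0]],[[0,0,0],[0,0,0]],[[0,0,0],[0,0,0]]]}'; python3 -m crank '{"steps": [[[0.01,0.04,0],[0,0,0]],[[0.01,0.04,0],[0,0,0]],[[0,0,0],[0,0,0]]]}'; python3 -m crank '{"steps": [[[0.01,0.04,0],[0,0,0]],[[0,0,0],[0,0,0]]]}'
```

```text
time: 19.85
ee_pos: [0.5193, -0.0507, 0.1041]
eef_rot: [0.125, 0.992, 0.0, 0.0]
ft_force: [3.3, -0.7, 4.8]
width: 0.012
grip_force: 25.0
time: 20.1
ee_pos: [0.5196, -0.0494, 0.1042]
eef_rot: [0.125, 0.992, -0.0, 0.0]
ft_force: [1.7, -2.2, 6.6]
width: 0.0117
grip_force: 25.0
time: 20.27
ee_pos: [0.5199, -0.0485, 0.1042]
eef_rot: [0.125, 0.992, -0.0, 0.0]
ft_force: [1.8, -2.7, 4.9]
width: 0.0118
grip_force: 25.0
```

```bash
python3 -m crank '{"steps": [[[0.01,0.04,0],[0,0,0]],[[0,0,0],[0,0,0]]]}';python3 -m crank '{"steps": [[[0.01,0.04,0],[0,0,0]],[[0,0,0],[0,0,0]]]}';python3 -m crank '{"steps": [[[0.005,0.02,0],[0,0,0]],[[0,0,0],[0,0,0]]]}'
```

```text
time: 20.43
ee_pos: [0.5201, -0.0475, 0.1042]
eef_rot: [0.125, 0.992, -0.0, 0.0]
ft_force: [1.6, -2.4, 5.8]
width: 0.0117
grip_force: 25.0
time: 20.6
ee_pos: [0.5204, -0.0465, 0.1042]
eef_rot: [0.125, 0.992, -0.0, 0.0]
ft_force: [1.5, -2.7, 5.9]
width: 0.0119
grip_force: 25.0
time: 20.77
ee_pos: [0.5204, -0.0463, 0.1042]
eef_rot: [0.125, 0.992, -0.0, 0.0]
ft_force: [1.5, -2.6, 6.8]
width: 0.0116
grip_force: 25.0
```

```bash
python3 -m crank '{"steps": [[[0.01,0.04,0],[0,0,0]],[[0,0,0],[0,0,0]]]}';python3 -m crank '{"steps": [[[0.005,0.02,0],[0,0,0]],[[0,0,0],[0,0,0]]]}'; python3 -m crank '{"steps": [[[0.005,0.02,0],[0,0,0]],[[0,0,0],[0,0,0]]]}'
```

```text
time: 20.93
ee_pos: [0.5204, -0.0462, 0.1042]
eef_rot: [0.126, 0.992, -0.001, -0.0]
ft_force: [0.8, -6.6, 7.4]
width: 0.0117
grip_force: 25.0
time: 21.1
ee_pos: [0.5204, -0.0462, 0.1042]
eef_rot: [0.126, 0.992, -0.001, -0.0]
ft_force: [0.2, -7.5, 7.8]
width: 0.0118
grip_force: 25.0
time: 21.27
ee_pos: [0.5204, -0.0462, 0.1042]
eef_rot: [0.126, 0.992, -0.002, -0.0]
ft_force: [-2.0, -8.6, 8.9]
width: 0.0118
grip_force: 25.0
```

It's at the stop after about 90 mm of travel. Releasing, then retreating.

```bash
python3 -m crank '{"steps": [[[0,0,0],[0,0,0]],[[0,0,0],[0,0,0]],[[0,0,0],[0,0,0]],[[0,0,0],[0,0,0]],[[0,0,0],[0,0,0]]]}' 40; python3 -m crank '{"steps": [[[0,0,0.3],[0,0,0]],[[0,0,0.7],[0,0,0]],[[0,0,1],[0,0,0]],[[0,0,1],[0,0,0]],[[0,0,1],[0,0,0]],[[0,0,0.5],[0,0,0]],[[-0.4,-1,0],[0,0,0]],[[-0.4,-1,0],[0,0,0]],[[-0.4,-1,0],[0,0,0]],[[-0.4,-1,0],[0,0,0]]]}'; python3 -m crank '{"steps": [[[-0.2,-1,0],[0,0,0]],[[-0.2,-1,0],[0,0,0]],[[-0.2,-1,0],[0,0,0]],[[0,-1,0],[0,0,0]],[[0,-1,0],[0,0,0]],[[0,-1,0],[0,0,0]],[[0,0,0],[0,0,0]],[[0,0,0],[0,0,0]]]}'
python3 - <<'E'
from h import *
from bench import cams
o=[]
for n in("scene","top"):
    c=cams.camera(n); P=cloud(c)
    for k,lo,hi,p in(("knob",.135,.170,(.546,.046)),("handle",.119,.130,(.521,-.046))):
        m=(P[...,2]>lo)&(P[...,2]<hi)&(abs(P[...,0]-p[0])<.05)&(abs(P[...,1]-p[1])<.04)
        print(n,k,m.sum(),np.median(P[m],0).round(4))
    y,x=(130,220) if n=="scene" else (150,250)
    o.append(cv2.resize(c["pixels"][y:y+135,x:x+180],(400,300),interpolation=2))
cv2.imwrite("pics/g4.png",np.hstack(o))
E
```

```text
time: 21.68
ee_pos: [0.5205, -0.043, 0.1037]
eef_rot: [0.125, 0.992, 0.0, -0.0]
ft_force: [-0.8, -0.0, -0.2]
width: 0.0361
grip_force: 0.0
time: 22.52
ee_pos: [0.4802, -0.1442, 0.2165]
eef_rot: [0.125, 0.992, 0.0, -0.0]
ft_force: [-0.2, -0.7, -0.2]
width: 0.0399
grip_force: 0.0
time: 23.18
ee_pos: [0.4654, -0.2943, 0.216]
eef_rot: [0.126, 0.992, 0.001, -0.0]
ft_force: [-0.5, 0.3, 0.7]
width: 0.0404
grip_force: 0.0
scene knob 178 [0.5509 0.0428 0.1575]
scene handle 79 [ 0.5244 -0.0478  0.1244]
top knob 169 [0.5432 0.0463 0.1567]
top handle 89 [ 0.5219 -0.0461  0.1229]
```

View pics/g4.png

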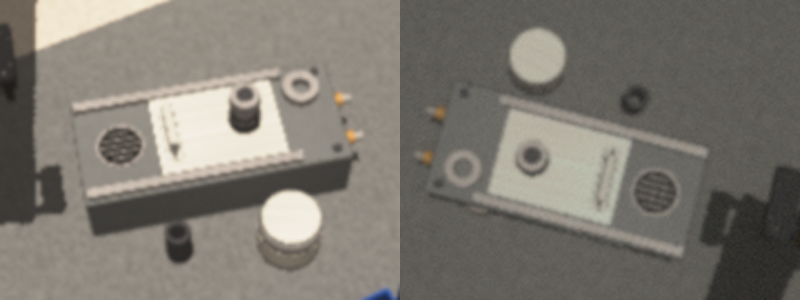

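The hatch is open with the strainer uncovered, at (120,145) in the left half and (655,190) in the right half. The knob is still up, and the bearing, tin and sleeve are where they were.

```bash
python3 -c "from bench import ticket;print(ticket.close_job())"
```

```text
the job is handed in; nothing more can be done
None
```

The captive screw is backed out to its stop and stays up by itself at about 13.5 mm lift, the hatch is slid fully open to its stop (about 90 mm), nothing else was touched, and I handed the job in at about 23 s.

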